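# Stand the lapped plates up to dry

## Robot

A 7-joint arm with a two-finger parallel gripper is mounted at the origin on the work surface. World frame = base frame: x ahead of the robot, y to its left, z up, the work surface at z = 0. Lengths are in m, angles in degrees, forces in N, time in s.
With the tool pointing down it reaches from about 0.4 to 0.9 m from the base axis. Payload 5.5 kg.
Tool frame: the origin (TCP) lies on the front face of the gripper's body, between the roots of the fingers; the fingertips stand 66 mm ahead of it and the grasp point (between the pads) lies 47 mm ahead of it; z points along the fingers, y is the line along which they close (so a half turn about z gives the same grasp; the last joint's range is limited). The gripper opens to 92 mm and grips with 3 to 60 N. Pads are 19 mm wide; open, the fingers measure 130 mm over their backs; the gripper's body (75 mm by 190 mm) begins 47 mm behind the grasp point.
Start: joints at [-52.185, 28.699, -24.465, 88.831, 12.651, 65.22, -12.049], TCP at [0.251, 0.6, 0.292] pointing down, gripper open.
Joint ranges: [-164.97, 164.97], [-17.58, 116.51], [-87.97, 89.64], [11.32, 138.91], [-80.73, 260.73], [10.89, 115.49], [-147.41, 147.41]. Speed limits (degrees/s): [147.25, 147.25, 180, 180, 180, 180, 180].

## Interface

Orientations are given as [roll, pitch, yaw] about the fixed x, y, z axes, in that order (R = Rz(yaw) Ry(pitch) Rx(roll)).
In Python, from workcell import r, cams, workorder gives the robot as it stands. The module is installed in compiled form; this text tells all that it offers.
- The arm moves only by the tool move_arm, never from a script. Its argument "targets" is text: rows parted by semicolons, each of 4 numbers parted by spaces: the shift along the world's x, y, z in m, then the turn about the world's z in rad. In form: x y z yaw; .... A call has 1 to 8 rows; each row shifts and turns the commanded pose from where the row before left it; what a row does not reach is not made up. A row lasts 1/8 s, in which the tool goes at most 62.5 mm and 10.7 degrees, less where a joint would pass 70% of its speed; a pose out of reach is approached as far as the arm can. A call is refused whole if a number of a shift passes 0.0625 or a number of a turn 0.188, either way. A call with a gripper value outside its range is refused whole. "jaw" is the gripper's target within -1 to 1 (shut at 1, half-way at 0, fully open at -1), set as the call begins (left out, the last holds). The fingers move at their own pace and stop on an object; "newtons" is the grip in N (left out, the last holds). Time passes only in rows, so rows that do not move let the fingers close. It gives the time, the measured TCP pose, the force, the opening and the grip force at its end, in the units of the state.
- r.read_state(): the state, without advancing time (a new reading comes with each control period).
- cams.camera(name): name is "scene" or "top" or "wrist"; returns (picture, depth): 400x640x3 uint8, red, green, blue; 400x640 float32, m along the optical axis (not along the pixel's ray), 0 where there is no reading.
- cams.get_calibration(name): a dict with "fovy" (degrees; the focal length in pixels is half the picture's height over the tangent of half this angle, whatever the lens; pixels are square), "cx", "cy" (the principal point, pixels), "R" (3x3) and "t" (3): a world point X has camera coordinates R X + t; the wrist camera has in their place "mount" (4x4, takes a point from camera to tool coordinates, whose origin is the TCP and whose axes are the flange's). Camera axes: x right, y down, z forward; pixel columns grow to the right and rows downward; lengths in m; the calibration is good to about 2 mm. A picture is of the moment at which its call begins: read the wrist's pose just before it. get_calibration takes no time and is no camera call.
- workorder.sign_off(): hands the job in; it is judged then, once.
The state is a dict: "time": time; "qpos": joint angles; "qd": joint speeds; "joint_efforts": joint torques, N m; "eef_pos": TCP position; "tcp_rot": TCP orientation; "contact_force": force on the tool from outside, world axes, zero at the start; "wrist_torque": the same for the moment, N m; "gripper_width": finger opening in m; "grip_force": force on a finger pad.
Only numpy, scipy, OpenCV 4.12 (cv2) and the standard library are available. Lean on these libraries where they do the work, as an engineer would, in place of code of your own. Each camera call takes 0.05 s, during which the arm holds its last target. There are 200 camera calls.

## Task

Tip every white plate lying on the drying rack up onto its edge so that it leans flat against the rack's fence, then, with all of them standing, fold the retaining bar fully down over to their free side. Set the drying programme to 6-2-5 on the three thumbwheels (left to right as seen from the robot, the digit being the number of pips facing up) at any time, and leave everything else on the bench undisturbed.

Things in the scene. Friction and masses are not known exactly. Their poses are not given: they have to be found in the camera images.
- rack: drying rack 240 x 440 mm, fixed; origin at the centre of its underside, x towards the fence, which is on the robot's side (yaw about 3.3 rad), z up. Its frame, mm: tray 6 thick; nine fins along x, 8 wide, tops at z 45, at y -200, -150 .. 200; 42 wide gaps between, open from z 6 up for x below -25; from there to the fence a solid deck, top z 45. Red end cheeks at y +-208, 62 tall
- fin_front (a point): free end (away from the fence) of the fins' top line at mid-width (rack frame x -118, z 45 mm). Each fin has a 10 mm high lip there, 6 mm long. These ends are far from the robot. Closed fingertips, tool tilted some 35 degrees so that they point towards the fence, can reach down into a gap between fins and hook under a plate's outer edge
- fence_foot (a point): foot of the fence's face towards the plates at mid-width, on the fin tops (rack frame 55, 0, 45 mm). The fence is a steel panel 416 mm long, 92 mm high up its face, leaning away from the plates (to rack +x) 0.14 rad from vertical. A plate on edge stands on the deck, flat on the fence, centre about x 57, z 100 mm, and stays by itself
- bar (a joint): retaining bar of the rack, hinged along the rack's y axis: 0 = closed (folded down before the standing plates, 6 mm off them), grows as it swings up and over the fence towards the robot, stops at 0 and 2.6 rad; starts open at 1.6 to 2.1. Stiff hinge (0.16 N m): stays where it is left. From the hinge line the bar points (joint - 0.413) rad above the rack's -x direction
- bar_hinge (a point): point on the bar's hinge line at mid-width (rack frame 100, 0, 150 mm)
- bar_rod (a point): middle of the bar's steel rod, 10 mm thick, 440 mm long along y, 62 mm from the hinge line
- bar_tab (a point): centre of the orange thumb tab in the middle of the bar, 82 mm from the hinge line; the tab is a flat radial continuation of the bar from 64 to 100 mm from the hinge line, 60 mm wide along y and 7 mm thick
- selector: grey programme selector box 120 x 200 x 55 mm, fixed, three black thumbwheels half out of its top; origin at the centre of its underside, x away from the robot, y to its left, z up. Wheels are 62 mm apart with 38 mm free between them, so each can be pinched by the outer 10 mm of its flat sides (deeper, the pads brake the turning) and swung about its axis
- plate0: white ceramic plate, 110 (x) x 92 (y) x 12 (z) mm, about 0.4 kg; origin at the centre of its underside, z out of its top face. Starts flat on the fins of the rack, top face up, x towards the fence, its far edge 5 to 35 mm short of the fence. May be absent. It starts near rack y -122 mm
- plate1: white ceramic plate, 110 (x) x 92 (y) x 12 (z) mm, about 0.4 kg; origin at the centre of its underside, z out of its top face. Starts flat on the fins of the rack, top face up, x towards the fence, its far edge 5 to 35 mm short of the fence. May be absent. It starts near the middle of the rack
- plate2: white ceramic plate, 110 (x) x 92 (y) x 12 (z) mm, about 0.4 kg; origin at the centre of its underside, z out of its top face. Starts flat on the fins of the rack, top face up, x towards the fence, its far edge 5 to 35 mm short of the fence. May be absent. It starts near rack y 122 mm
- wheel0 (a joint): angle of the left (first) thumbwheel as seen from the robot: drum of radius 40 mm, 24 wide, axis along the selector's y; digit d (0 to 7) is set when d white pips (0: a red stripe) face straight up, at angle d x 0.7854 rad. Grows when the top of the wheel is moved away from the robot (selector +x); stops at 0 and 5.498; held by friction (0.04 N m), no clicks
- wheel0_axis (a point): centre of the left (first) wheel, 58 mm above the bench, 3 mm above the box's top
- wheel1 (a joint): angle of the middle (second) thumbwheel as seen from the robot: drum of radius 40 mm, 24 wide, axis along the selector's y; digit d (0 to 7) is set when d white pips (0: a red stripe) face straight up, at angle d x 0.7854 rad. Grows when the top of the wheel is moved away from the robot (selector +x); stops at 0 and 5.498; held by friction (0.04 N m), no clicks
- wheel1_axis (a point): centre of the middle (second) wheel, 58 mm above the bench, 3 mm above the box's top
- wheel2 (a joint): angle of the right (third) thumbwheel as seen from the robot: drum of radius 40 mm, 24 wide, axis along the selector's y; digit d (0 to 7) is set when d white pips (0: a red stripe) face straight up, at angle d x 0.7854 rad. Grows when the top of the wheel is moved away from the robot (selector +x); stops at 0 and 5.498; held by friction (0.04 N m), no clicks
- wheel2_axis (a point): centre of the right (third) wheel, 58 mm above the bench, 3 mm above the box's top
- rinse_bottle: white squeeze bottle with red cap, 60 mm wide, 170 tall; a bystander, leave it alone; origin at the centre of its underside
- slurry_bottle: amber bottle, 66 mm wide, 150 tall; a bystander, leave it alone; origin at the centre of its underside
- paste_jar: blue jar, 64 mm wide, 70 tall; a bystander, leave it alone; origin at the centre of its underside
- beaker: grey open beaker, 64 mm wide, 80 tall; a bystander, leave it alone; origin at the centre of its underside
- brush: brush lying on the bench; a bystander, leave it alone
- weight: steel cylinder 80 mm wide, 50 tall; a bystander, leave it alone; origin at the centre of its underside
There are look-alikes about, which are no part of the job. There is more than one size of the selector; the job needs the middle-sized.

How it is judged:
By the outcome, as a careful person would: the job done as asked, in the order asked, and still so for the second after the job is handed in, with the robot touching nothing.
Of plate0, plate1, plate2 only 2 to 3 are there at a start; the rules pass over those that are not, and their reading is None.
At some moment in a run one of plate0, plate1, plate2 may be knocked a few centimetres aside while the robot is not near it.
Once in a run the grip may slacken for a moment while it holds something.
It also fails if it takes over 210 s, if anything falls off the work surface, if the arm or the gripper's body presses on something with over 40 N, if the wrist force passes 120 N, or if a joint passes its speed limit or range.

## Working session

There is one attempt and no reset: what is moved stays moved. The work goes in short steps, Python scripts to look and compute and a tool call to move; the robot and the scene stay as the last step left them, time stands still between calls to the robot, and variables do not carry over. Pictures are saved under pics/ and viewed, at most 14 in all, crops included, and the job is handed in when it is done.

Besides the shell and the picture viewer there is one more tool, called after ">>>" by a JSON object that holds its "fn" and its "kwargs", one argument or row to a line. move_arm: Moves the arm, as the interface text tells. Its arguments: {"type":"object","properties":{"targets":{"type":"string"},"jaw":{"type":"number"},"newtons":{"type":"number"}},"required":["targets"]}

```bash
mkdir -p pics
cat > h.py <<'E'
import numpy as np,cv2
from workcell import r,cams,workorder
from scipy.spatial.transform import Rotation as Ro
def cal(name,s=None):
    c=cams.get_calibration(name)
    if name=='wrist':
        T=np.eye(4);T[:3,:3]=tr(s);T[:3,3]=s['eef_pos'];M=T@np.array(c['mount']);Rw,tw=M[:3,:3],M[:3,3]
    else:
        R=np.array(c['R']);t=np.array(c['t']);Rw=R.T;tw=-R.T@t
    return 200/np.tan(np.radians(c['fovy'])/2),c['cx'],c['cy'],Rw,tw
def tr(s):
    a=np.array(s['tcp_rot'],float)
    return a if a.shape==(3,3) else Ro.from_euler('xyz',a,degrees=True).as_matrix()
def shot(name,fn=None):
    s=r.read_state();p,d=cams.camera(name);C=cal(name,s)
    if fn:cv2.imwrite('pics/'+fn+'.png',p[...,::-1]);np.savez('pics/'+fn+'.npz',p=p,d=d,f=C[0],cx=C[1],cy=C[2],R=C[3],t=C[4])
    return p,d,C
def load(fn):
    z=np.load('pics/'+fn+'.npz');return z['p'],z['d'],(z['f'],z['cx'],z['cy'],z['R'],z['t'])
def pts(d,C,vu=None):
    f,cx,cy,R,t=C
    v,u=np.indices(d.shape) if vu is None else vu
    z=d if vu is None else d[v,u]
    return np.stack([(u-cx)/f*z,(v-cy)/f*z,z],-1)@R.T+t
def plane(u,v,h,C):
    f,cx,cy,R,t=C;w=R@np.array([(u-cx)/f,(v-cy)/f,1]);return t+w*(h-t[2])/w[2]
def proj(X,C):
    f,cx,cy,R,t=C;c=R.T@(np.array(X)-t);return f*c[0]/c[2]+cx,f*c[1]/c[2]+cy
E
python3 - <<'E'
from h import *
s=r.read_state();print(s)
for n in('scene','top'):
    p,d,C=shot(n,n+'0');print(n,C,d.min(),d.max())
E
```

```text
{'time': 0.0, 'qpos': array([-52.18307142,  28.7547322 , -24.45155443,  88.89207181,
        12.65214343,  65.21870671, -12.04782311]), 'qd': array([ 0.00328566, -0.04356877, -0.06948363,  0.03614086,  0.1221669 ,
        0.026288  ,  0.03402248]), 'joint_efforts': array([-4.53034090e-04, -5.66584182e+01, -5.81623390e+00, -2.79118180e+01,
       -6.86664367e-02,  3.06325871e-02,  1.77334127e-04]), 'eef_pos': array([0.25106631, 0.59893211, 0.291161  ]), 'tcp_rot': array([-1.79888047e+02, -2.28511695e-03,  1.57267004e+02]), 'contact_force': array([0.67594812, 0.53151896, 0.23178952]), 'wrist_torque': array([ 0.01235872, -0.00719389, -0.03079372]), 'grip_force': 0.0, 'gripper_width': 0.09199920211795341}
scene (np.float64(513.5986200166649), 318.72657413950895, 204.15960537779625, array([[-0.595546  ,  0.56755637, -0.56851098],
       [ 0.80314298,  0.43557401, -0.40649309],
       [ 0.01692086, -0.69868093, -0.71523327]]), array([1.61928481, 0.70530681, 1.47584306])) 0.0 3.905805
top (np.float64(419.1141669666467), 315.44153281639825, 207.46636476588665, array([[-0.01532077, -0.98655873,  0.16268724],
       [-0.99978996,  0.01733034,  0.0109403 ],
       [-0.01361268, -0.16248546, -0.98661703]]), array([ 0.23096625, -0.08773682,  1.66071975])) 0.0 2.6464496
```

```bash
python3 -c "
import cv2
for n in('scene0','top0'):
    i=cv2.imread('pics/'+n+'.png');cv2.imwrite('pics/'+n+'v.png',i)"
```

```text
(no output)
```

View pics/scene0.png

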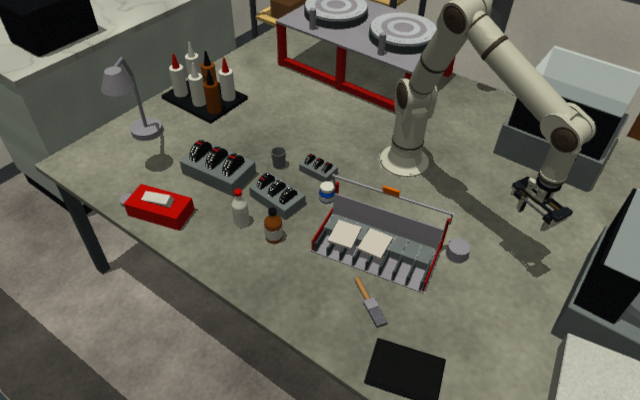

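View pics/top0.png

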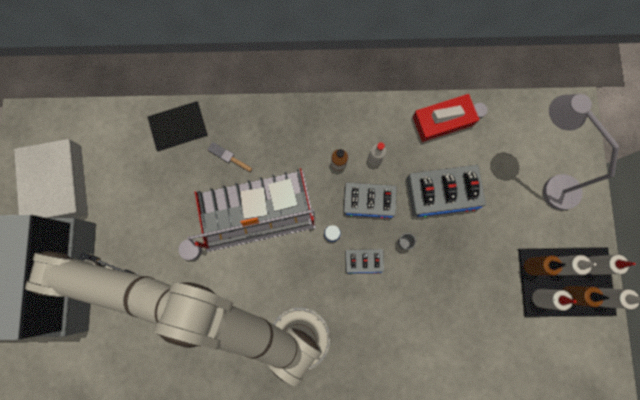

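Run:
```python
from h import *
for n in('top0','scene0'):
    p,d,C=load(n);P=pts(d,C);p=p.astype(int)
    R,G,B=p[...,0],p[...,1],p[...,2]
    reg=(d>0)&(P[...,0]>.3)&(P[...,0]<.8)
    rk=reg&(P[...,1]>-.2)&(P[...,1]<.4)
    red=rk&(R>100)&(R>2*G)&(R>2*B)&(P[...,2]>.03)&(P[...,2]<.075)
    k,l,st,ce=cv2.connectedComponentsWithStats(red.astype(np.uint8))
    print(n)
    for i in range(1,k):
        if st[i,4]>10: Q=P[l==i];print(' red',st[i,4],Q.mean(0).round(3),Q.min(0).round(3),Q.max(0).round(3))
    org=rk&(R>130)&(G>50)&(R>1.5*G)&(G>1.7*B)&(P[...,2]>.15)
    if org.sum():print(' tab',org.sum(),P[org].mean(0).round(3),P[org].min(0).round(3),P[org].max(0).round(3))
    wh=rk&(p.min(-1)>150)&(P[...,2]>.035)&(P[...,2]<.075)
    k,l,st,ce=cv2.connectedComponentsWithStats(wh.astype(np.uint8))
    for i in range(1,k):
        if st[i,4]>50:
            Q=P[l==i];print(' wh',st[i,4],Q.mean(0).round(3),cv2.minAreaRect((Q[:,:2]*1000).astype(np.float32)))
    se=reg&(P[...,1]<-.1)&(P[...,1]>-.35)&(P[...,2]>.045)&(P[...,2]<.061)&(P[...,0]>.4)
    k,l,st,ce=cv2.connectedComponentsWithStats(cv2.morphologyEx(se.astype(np.uint8),cv2.MORPH_CLOSE,np.ones((9,9))))
    for i in range(1,k):
        if st[i,4]>200:
            Q=P[(l==i)&se];print(' sel',st[i,4],Q.mean(0).round(3),cv2.minAreaRect((Q[:,:2]*1000).astype(np.float32)))
            w=(P[...,2]>.075)&reg&(np.hypot(P[...,0]-Q[:,0].mean(),P[...,1]-Q[:,1].mean())<.1)
            k2,l2,s2,_=cv2.connectedComponentsWithStats(w.astype(np.uint8))
            for j in range(1,k2):
                if s2[j,4]>10:W=P[l2==j];print('   w',s2[j,4],W.mean(0).round(3),W[:,:2].min(0).round(3),W[:,:2].max(0).round(3),W[:,2].max().round(3))
p,d,C=load('top0');c=p[150:270,180:410]
cv2.imwrite('pics/c1.png',cv2.resize(c,(782,408),interpolation=cv2.INTER_CUBIC)[...,::-1])
```

```text
top0
 red 48 [0.483 0.382 0.061] [0.407 0.367 0.048] [0.553 0.396 0.071]
 tab 31 [0.425 0.155 0.246] [0.418 0.131 0.238] [0.433 0.18  0.254]
 wh 640 [0.55  0.059 0.057] ((550.7600708007812, 59.35581970214844), (109.07933044433594, 92.09149932861328), 13.653131484985352)
 wh 635 [0.519 0.171 0.058] ((519.467041015625, 171.3258819580078), (110.35370635986328, 90.74729919433594), 7.4863810539245605)
 wh 154 [ 0.398 -0.133  0.069] ((397.4539489746094, -133.62001037597656), (49.71989440917969, 53.96260070800781), 88.22785186767578)
 sel 1285 [ 0.524 -0.264  0.055] ((526.0712280273438, -268.8811950683594), (171.16517639160156, 125.59422302246094), 85.2109375)
   w 122 [ 0.531 -0.221  0.092] [ 0.494 -0.235] [ 0.569 -0.209] 0.107
   w 127 [ 0.524 -0.282  0.091] [ 0.489 -0.297] [ 0.561 -0.27 ] 0.104
   w 127 [ 0.52  -0.344  0.09 ] [ 0.485 -0.359] [ 0.559 -0.331] 0.104
scene0
 red 50 [ 0.568 -0.028  0.06 ] [ 0.477 -0.05   0.048] [ 0.655 -0.008  0.069]
 red 59 [0.475 0.383 0.059] [0.387 0.365 0.053] [0.56  0.4   0.066]
 tab 32 [0.427 0.159 0.243] [0.414 0.129 0.237] [0.437 0.185 0.247]
 wh 97 [ 0.399 -0.131  0.067] ((399.3644104003906, -130.9665985107422), (51.554080963134766, 51.182865142822266), 17.270980834960938)
 wh 539 [0.552 0.06  0.054] ((546.6107788085938, 58.679969787597656), (124.58723449707031, 91.60728454589844), 14.725508689880371)
 wh 570 [0.521 0.173 0.054] ((515.9755859375, 171.42889404296875), (125.40763854980469, 91.28765106201172), 7.017340183258057)
 sel 922 [ 0.546 -0.253  0.053] ((532.4343872070312, -265.4541015625), (175.403564453125, 129.89260864257812), 86.2858657836914)
   w 91 [ 0.532 -0.338  0.088] [ 0.497 -0.353] [ 0.561 -0.327] 0.1
   w 110 [ 0.537 -0.279  0.088] [ 0.498 -0.298] [ 0.569 -0.261] 0.103
   w 111 [ 0.543 -0.217  0.088] [ 0.507 -0.239] [ 0.573 -0.202] 0.104
```

View pics/c1.png

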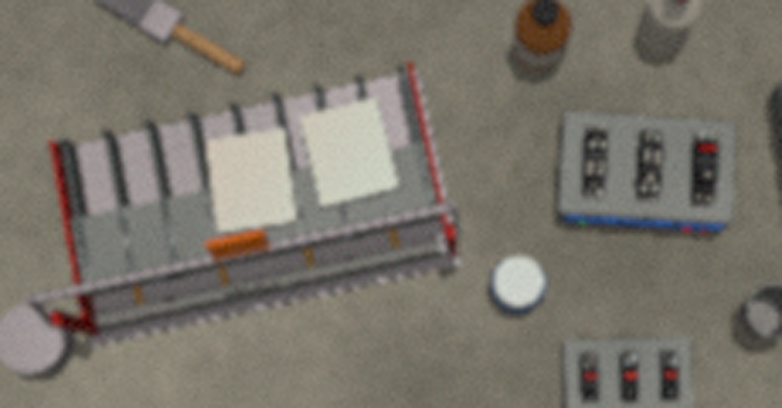

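>>> {"fn": "move_arm", "kwargs": {
  "targets": "0 0 0.055 0.0763;0.03 -0.04 0.035 0.0763;0.035 -0.05 0.01 0.0763;0.035 -0.05 0.01 0.0763;0.035 -0.05 0.01 0.0763;0.035 -0.05 0 0.0763;0.035 -0.05 0 0.0763;0.03 -0.05 0 0.0763",
  "jaw": 1
}}

```text
time: 1.1
eef_pos: [0.4871, 0.2574, 0.4119]
tcp_rot: [-180.0, -0.0, -167.6]
contact_force: [0.9, 0.9, -1.0]
gripper_width: 0.0165
grip_force: 0.0
```

>>> {"fn": "move_arm", "kwargs": {
  "targets": "0.03 -0.05 0 0;0.02 -0.05 0 0;0 0 0 0"
}}

```text
time: 1.48
eef_pos: [0.538, 0.1533, 0.4114]
tcp_rot: [-179.8, -0.1, -168.3]
contact_force: [-0.3, 0.6, 0.0]
gripper_width: 0.0006
grip_force: 0.0
```

Run:
```python
from h import *
s=r.read_state();print(s['time'],s['eef_pos'],s['tcp_rot'],s['gripper_width'])
shot('wrist','w1')
```

```text
1.475 [0.53801798 0.15333793 0.41137505] [-1.79848834e+02 -7.54278868e-02 -1.68311839e+02] 0.0006042778721378724
```

View pics/w1.png

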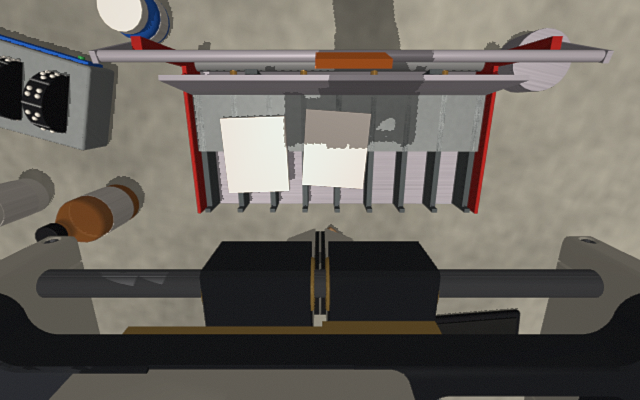

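Run:
```python
from h import *
p,d,C=load('w1');P=pts(d,C);p=p.astype(int)
R,G,B=p[...,0],p[...,1],p[...,2]
red=(R>90)&(R>2*G)&(R>2*B)&(d>0)&(abs(P[...,2]-.062)<.004)
k,l,st,ce=cv2.connectedComponentsWithStats(red.astype(np.uint8))
for i in range(1,k):
    if st[i,4]>30:
        Q=P[l==i];v=cv2.fitLine(Q[:,:2].astype(np.float32),cv2.DIST_L2,0,.01,.01).ravel();print('red',st[i,4],Q.mean(0).round(4),Q.min(0).round(3),Q.max(0).round(3),np.degrees(np.arctan2(v[1],v[0])))
org=(R>130)&(G>50)&(R>1.4*G)&(G>1.7*B)&(d>0)&(P[...,2]>.18)
Q=P[org];print('tab',Q.mean(0),Q.min(0),Q.max(0),cv2.minAreaRect((Q[:,:2]*1000).astype(np.float32)))
rod=(P[...,2]>.19)&(P[...,2]<.24)&(d>.15)&(np.indices(d.shape)[0]<75);Q=P[rod&~org]
v=cv2.fitLine(Q[:,:2].astype(np.float32),cv2.DIST_L2,0,.01,.01).ravel();print('rod',len(Q),Q.mean(0),Q.min(0),Q.max(0),np.degrees(np.arctan2(v[1],v[0])))
# fence top edge ~ z .137
fe=(abs(P[...,2]-.135)<.006)&(np.indices(d.shape)[0]<100)&(d>.15);Q=P[fe]
v=cv2.fitLine(Q[:,:2].astype(np.float32),cv2.DIST_L2,0,.01,.01).ravel();print('fence',len(Q),Q.mean(0),np.degrees(np.arctan2(v[1],v[0])),Q.min(0),Q.max(0))
# lips
lip=(abs(P[...,2]-.055)<.0025)&(np.indices(d.shape)[0]>198)&(np.indices(d.shape)[0]<216)&(d>0)
k,l,st,ce=cv2.connectedComponentsWithStats(lip.astype(np.uint8))
for i in range(1,k):
    if st[i,4]>8:print('lip',st[i,4],ce[i].round(1),P[l==i].mean(0).round(4))
pl=(abs(P[...,2]-.057)<.003)&(d>0)&(p.min(-1)>120)&(abs(R-B)<60)
k,l,st,ce=cv2.connectedComponentsWithStats(pl.astype(np.uint8))
for i in range(1,k):
    if st[i,4]>300:
        Q=P[l==i];print('plate',st[i,4],Q.mean(0).round(4),cv2.minAreaRect((Q[:,:2]*1000).astype(np.float32)))
w=(np.indices(d.shape)[1]<115)&(P[...,2]>.065)&(np.indices(d.shape)[0]<150)&(P[...,1]<-.15)&(d>0);Q=P[w]
print('sel',cv2.minAreaRect((Q[:,:2]*1000).astype(np.float32)))
```

```text
red 443 [ 0.5635 -0.0309  0.0625] [ 0.483 -0.049  0.06 ] [ 0.654 -0.011  0.065] 11.74402
red 458 [0.4785 0.3808 0.0625] [0.397 0.362 0.06 ] [0.569 0.402 0.065] 11.707496
tab [0.42682194 0.15573182 0.24734551] [0.41371745 0.12674325 0.21374214] [0.43559114 0.19070917 0.25002316] ((426.0412292480469, 159.23666381835938), (8.367792129516602, 67.07877349853516), 14.273306846618652)
rod 5970 [0.41684803 0.15365821 0.21536327] [ 0.36076437 -0.06775922  0.19007245] [0.46787524 0.37418328 0.23851103] -78.28246
fence 2833 [0.42708975 0.15659471 0.1358351 ] -78.1567 [ 0.34932796 -0.05635241  0.12906904] [0.47381119 0.35968865 0.14097423]
lip 53 [ 20.  206.5] [ 0.7044 -0.2871  0.055 ]
lip 51 [116.9 206.1] [ 0.6728 -0.1401  0.0552]
lip 11 [201.4 203. ] [ 0.6413 -0.013   0.0548]
lip 22 [472.1 205. ] [0.5592 0.3949 0.0551]
lip 24 [207.5 209.5] [ 0.6496 -0.0024  0.0554]
lip 29 [239.4 210. ] [0.6404 0.046  0.0553]
lip 24 [271.9 209.9] [0.6299 0.0952 0.0554]
lip 25 [304. 210.] [0.62   0.1438 0.0553]
lip 28 [336.4 210.1] [0.61   0.1927 0.0553]
lip 24 [368.9 210.1] [0.5996 0.2419 0.0553]
lip 24 [401.5 210.1] [0.5894 0.2911 0.0553]
lip 26 [433.3 210.2] [0.5794 0.3392 0.0554]
lip 28 [465.7 210.1] [0.5691 0.3881 0.0552]
plate 3222 [ 0.5269 -0.2311  0.0562] ((532.1455688476562, -244.47659301757812), (118.5571060180664, 116.7037353515625), 85.59584045410156)
plate 4693 [0.518  0.1698 0.0579] ((519.98095703125, 169.9803466796875), (109.83300018310547, 91.978271484375), 7.70857048034668)
plate 4648 [0.5492 0.0574 0.058 ] ((551.3021240234375, 57.60877990722656), (110.09368133544922, 92.37751007080078), 13.748390197753906)
sel ((476.8891906738281, -228.60580444335938), (101.02819061279297, 210.85464477539062), 67.45023345947266)
```

>>> {"fn": "move_arm", "kwargs": {
  "targets": "-0.004 0.0196 -0.044 0;0 0 -0.045 0;0 0 -0.044 0;-0.03 -0.006 0 0;-0.03 -0.006 0 0;-0.02 -0.004 0 0;-0.02 -0.004 0 0;-0.02 -0.004 0 0"
}}

```text
time: 2.52
eef_pos: [0.4118, 0.157, 0.2799]
tcp_rot: [179.9, 0.2, -167.6]
contact_force: [3.8, 1.3, 0.8]
gripper_width: 0.0
grip_force: 1.8
```

>>> {"fn": "move_arm", "kwargs": {
  "targets": "-0.02 -0.004 0 0;-0.02 -0.004 0 0;0 0 0 0;0 0 0 0"
}}

```text
time: 3.02
eef_pos: [0.3723, 0.1479, 0.2794]
tcp_rot: [180.0, 0.0, -167.7]
contact_force: [0.1, -0.1, 0.4]
gripper_width: 0.0007
grip_force: 0.0
```

```bash
cat >> h.py <<'E'
O=np.array([.4954,.1690]);U=np.array([-.9792,-.2028]);V=np.array([.2028,-.9792])
def rk(p):
    q=np.asarray(p)[...,:2]-O;return np.stack([q@U,q@V,np.asarray(p)[...,2]],-1)*1000
def bar(n):
    p,d,C=shot(n);P=rk(pts(d,C));p=p.astype(int);R,G,B=p[...,0],p[...,1],p[...,2]
    m=(R>120)&(G>40)&(R>1.4*G)&(G>1.6*B)&(d>0)&(P[...,2]>90)&(abs(P[...,1])<60)&(abs(P[...,0])<250)
    return m.sum(),P[m].mean(0).round(1) if m.sum() else None
E
python3 - <<'E'
from h import *
s=r.read_state();print(s['time'],rk(s['eef_pos']),s['contact_force']);print(bar('top'),bar('scene'))
E
```

```text
3.025 [124.81850413  -4.30151226 279.36158223] [ 0.1120676  -0.06605029  0.4492115 ]
(np.int64(0), None) (np.int64(0), None)
```

>>> {"fn": "move_arm", "kwargs": {
  "targets": "0.0443 0.0079 0 -0.01;0.0443 0.0079 0 0;0.0443 0.0079 0 0;0.0443 0.0079 0 0;0.0443 0.0079 0 0;0 0 -0.045 0;0 0 -0.045 0;0 0 -0.03 0",
  "jaw": 0.326
}}

```text
time: 4.12
eef_pos: [0.5929, 0.1862, 0.1559]
tcp_rot: [-180.0, -0.2, -168.4]
contact_force: [-0.2, -0.0, 1.3]
gripper_width: 0.0312
grip_force: 0.0
```

Run:
```python
from h import *
s=r.read_state();print(s['time'],rk(s['eef_pos']),s['contact_force'],s['gripper_width'],s['tcp_rot']);print(bar('top'))
p,d,C=shot('wrist','w2')
```

```text
4.125 [-98.93784777   2.92750984 155.85682712] [-1.66987462e-01 -4.05688833e-04  1.26858103e+00] 0.031201298655159842 [-179.99208094   -0.22120413 -168.3507674 ]
(np.int64(0), None)
```

View pics/w2.png

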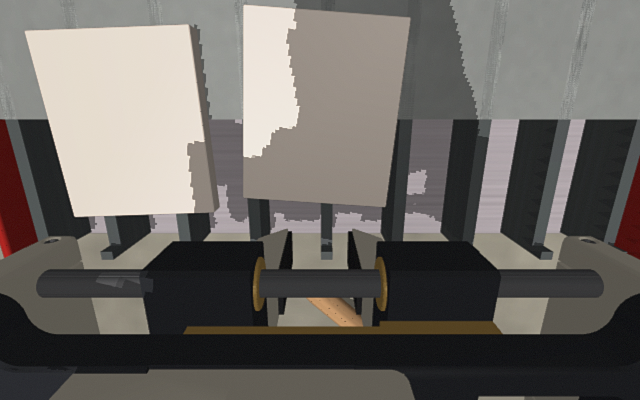

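>>> {"fn": "move_arm", "kwargs": {
  "targets": "0 0 -0.03 0;0 0 -0.026 0;-0.0098 -0.002 0 0;-0.0098 -0.002 0 0;-0.0078 -0.0016 0 0;0 0 0 0"
}}

```text
time: 4.97
eef_pos: [0.566, 0.181, 0.1046]
tcp_rot: [-180.0, 0.1, -168.3]
contact_force: [0.7, -0.1, 0.1]
gripper_width: 0.0308
grip_force: 0.0
```

Run:
```python
from h import *
s=r.read_state();print(s['time'],rk(s['eef_pos']),s['contact_force'],s['contact_force'][:2]@U)
```

```text
4.975 [-71.59992233   2.61404851 104.5500962 ] [ 0.74495696 -0.10307231  0.10155624] -0.7085587913311988
```

>>> {"fn": "move_arm", "kwargs": {
  "targets": "-0.0059 -0.0012 0 0;-0.0039 -0.0008 0 0;0 0 0 0"
}}

```text
time: 5.35
eef_pos: [0.5626, 0.1802, 0.1061]
tcp_rot: [179.9, 0.8, -168.4]
contact_force: [12.0, 2.2, -1.2]
gripper_width: 0.031
grip_force: 6.3
```

>>> {"fn": "move_arm", "kwargs": {
  "targets": "-0.0039 -0.0008 0 0;0 0 0 0"
}}

```text
time: 5.6
eef_pos: [0.562, 0.18, 0.1075]
tcp_rot: [179.9, 1.2, -168.4]
contact_force: [18.4, 3.7, -1.0]
gripper_width: 0.0314
grip_force: 9.2
```

>>> {"fn": "move_arm", "kwargs": {
  "targets": "-0.001 -0.0002 0.006 0;-0.001 -0.0002 0.006 0;0 0 0 0"
}}

```text
time: 5.98
eef_pos: [0.5607, 0.1797, 0.1202]
tcp_rot: [179.9, 1.3, -168.4]
contact_force: [19.5, 3.7, 0.0]
gripper_width: 0.0308
grip_force: 9.8
```

Run:
```python
from h import *
s=r.read_state();print(s['time'],rk(s['eef_pos']),s['contact_force'],s['tcp_rot'])
p,d,C=shot('wrist','w3');P=rk(pts(d,C))
m=(abs(P[...,1])<60)&(P[...,0]>-70)&(P[...,0]<60)&(P[...,2]>46)&(P[...,2]<130)&(p.min(-1)>90)
Q=P[m&(d>.1)]
for a in range(-65,60,10):
    q=Q[(Q[:,0]>a)&(Q[:,0]<a+10)];print(a,len(q),q[:,2].mean().round(1) if len(q) else '')
```

```text
5.975 [-66.07016942   2.75700308 120.15670259] [1.95149011e+01 3.66475883e+00 1.00226100e-02] [ 179.86722448    1.29065573 -168.40768352]
-65 6 67.7
-55 3439 72.5
-45 3766 71.2
-35 3901 69.8
-25 4023 68.4
-15 4255 66.9
-5 4351 65.3
5 4618 63.9
15 4688 62.4
25 4945 61.0
35 5122 59.6
45 4627 58.3
55 0
```

>>> {"fn": "move_arm", "kwargs": {
  "targets": "-0.0015 -0.0003 0.007 0;-0.002 -0.0004 0.007 0;-0.0025 -0.0005 0.007 0;-0.003 -0.0006 0.007 0;0 0 0 0"
}}

```text
time: 6.65
eef_pos: [0.5543, 0.1785, 0.1503]
tcp_rot: [179.8, 1.7, -168.4]
contact_force: [22.7, 3.4, 4.8]
gripper_width: 0.0307
grip_force: 11.6
```

```bash
cat >> h.py <<'E'
def tilt(y0,fn):
    s=r.read_state();print(s['time'],rk(s['eef_pos']).round(1),s['contact_force'].round(1),'Fx',(s['contact_force'][:2]@U).round(1),s['tcp_rot'].round(1))
    p,d,C=shot('wrist',fn);P=rk(pts(d,C))
    m=(abs(P[...,1]-y0)<40)&(P[...,0]>-70)&(P[...,0]<75)&(P[...,2]>50)&(P[...,2]<170)&(p.min(-1)>90)&(d>.05)
    Q=P[m]
    for a in range(-65,75,10):
        q=Q[(Q[:,0]>a)&(Q[:,0]<a+10)]
        if len(q)>30:print(a+5,len(q),np.median(q[:,2]).round(1),end=' | ')
E
python3 -c "
from h import *
tilt(2,'w4')"
```

```text
6.65 [-59.6   2.6 150.3] [22.7  3.4  4.8] Fx -22.9 [ 179.8    1.7 -168.4]
-50 300 102.1 | -40 3560 100.2 | -30 3455 95.7 | -20 3390 91.2 | -10 3320 86.7 | 0 3209 82.2 | 10 3162 77.8 | 20 3062 73.3 | 30 3039 68.9 | 40 3013 64.3 | 50 2590 60.0 |
```

>>> {"fn": "move_arm", "kwargs": {
  "targets": "-0.0035 -0.0007 0.0075 0;-0.004 -0.0008 0.007 0;-0.0045 -0.0009 0.007 0;-0.005 -0.001 0.0065 0;-0.0055 -0.0011 0.006 0;-0.006 -0.0012 0.006 0;-0.0065 -0.0013 0.0055 0;0 0 0 0"
}}

```text
time: 7.7
eef_pos: [0.5055, 0.1688, 0.1887]
tcp_rot: [-180.0, -0.1, -168.3]
contact_force: [1.3, 0.2, 1.5]
gripper_width: 0.0306
grip_force: 0.7
```

```bash
python3 -c "
from h import *
tilt(2,'w5')"
```

```text
7.7 [ -9.9   2.2 188.7] [1.3 0.2 1.5] Fx -1.3 [-1.800e+02 -1.000e-01 -1.683e+02]
0 833 149.3 | 10 3664 150.8 | 20 5405 135.5 | 30 3654 110.1 | 40 2588 84.9 | 50 1576 62.0 | 60 164 105.1 | 70 2466 136.7 |
```

>>> {"fn": "move_arm", "kwargs": {
  "targets": "-0.0088 -0.0018 0 0;-0.0088 -0.0018 -0.002 0;-0.0088 -0.0018 -0.002 0;-0.0088 -0.0018 -0.003 0;-0.0078 -0.0016 -0.003 0;-0.0059 -0.0012 0 0;0 0 0 0"
}}

```text
time: 8.62
eef_pos: [0.4579, 0.1591, 0.179]
tcp_rot: [180.0, 0.1, -168.3]
contact_force: [1.3, 0.5, -0.4]
gripper_width: 0.0307
grip_force: 0.6
```

```bash
python3 -c "
from h import *
tilt(2,'w6')"
```

```text
8.625 [ 38.8   2.1 179. ] [ 1.3  0.5 -0.4] Fx -1.3 [ 1.800e+02  1.000e-01 -1.683e+02]
30 72 163.8 | 40 79 166.6 | 50 431 150.8 | 60 2888 155.7 | 70 5136 142.4 |
```

>>> {"fn": "move_arm", "kwargs": {
  "targets": "-0.0039 -0.0008 0 0;-0.0039 -0.0008 0 0;0 0 0 0"
}}

```text
time: 9.05
eef_pos: [0.4562, 0.1589, 0.1807]
tcp_rot: [179.9, 0.8, -168.4]
contact_force: [16.0, 2.5, -9.7]
gripper_width: 0.0308
grip_force: 7.3
```

>>> {"fn": "move_arm", "kwargs": {
  "targets": "0.0196 0.004 0 0;0.0294 0.006 0 0;0.04 0.008 0.03 0;0.04 0.008 0.03 0;0 0 0.03 0;0 0 0 0"
}}

```text
time: 9.8
eef_pos: [0.5801, 0.1841, 0.271]
tcp_rot: [180.0, 0.2, -168.3]
contact_force: [0.3, -0.1, -1.1]
gripper_width: 0.0309
grip_force: 0.0
```

Run:
```python
from h import *
tilt(2,'w7');print()
p,d,C=load('w7');P=rk(pts(d,C))
pl=(abs(P[...,2]-57)<4)&(d>0)&(p.min(-1)>110)&(abs(P[...,1]-120)<70)&(abs(P[...,0])<110)
k,l,st,ce=cv2.connectedComponentsWithStats(pl.astype(np.uint8))
for i in range(1,k):
    if st[i,4]>300:
        print('plate',st[i,4],cv2.minAreaRect(P[l==i][:,:2].astype(np.float32)))
m=(abs(P[...,1])<60)&(p.min(-1)>90)&(d>.05)&(P[...,2]>60)&(P[...,0]>20)&(P[...,0]<80)
for z in range(60,170,10):
    q=P[m&(abs(P[...,2]-z)<5)]
    if len(q):print(z,len(q),q[:,0].min().round(1),np.median(q[:,0]).round(1),q[:,1].min().round(),q[:,1].max().round())
```

```text
9.8 [-86.    2.4 271. ] [ 0.3 -0.1 -1.1] Fx -0.2 [ 180.     0.2 -168.3]
40 406 64.0 | 50 1490 117.3 | 
plate 10829 ((-32.51786804199219, 120.21607971191406), (110.5580062866211, 92.3916015625), 2.041813373565674)
60 94 41.9 42.9 8.0 51.0
70 191 42.7 43.9 10.0 51.0
80 201 44.1 45.3 10.0 57.0
90 225 45.6 46.7 13.0 57.0
100 260 46.8 48.1 14.0 57.0
110 292 48.2 49.6 14.0 57.0
120 323 49.8 50.9 13.0 51.0
130 370 51.1 52.3 13.0 51.0
140 345 52.4 53.5 15.0 51.0
```

View pics/w7.png

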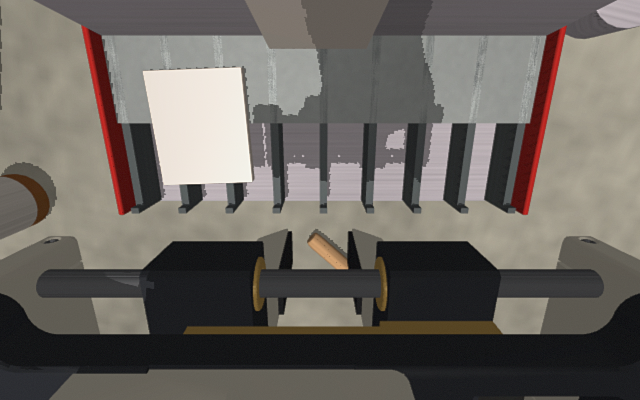

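Run:
```python
from h import *
p,d,C=load('top0')
for n,u,v,h in(('amber',340,157,.15),('rinse',379,150,.17),('jar',333,233,.07),('weight',189,249,.05)):
    w=plane(u,v,h,C);print(n,w.round(3),rk(w).round())
p,d,C=load('w7');P=rk(pts(d,C));m=(d>0)&(P[...,2]>70)&(P[...,1]>212)&(P[...,0]<0);print(P[m].min(0),P[m].max(0))
```

```text
amber [ 0.669 -0.165  0.15 ] [-102.  363.  150.]
rinse [ 0.687 -0.308  0.17 ] [-91. 506. 170.]
jar [ 0.394 -0.135  0.07 ] [161. 277.  70.]
weight [0.343 0.419 0.05 ] [  98. -276.   50.]Traceback (most recent call last):
  File "<stdin>", line 5, in <module>
    return umr_minimum(a, axis, None, out, keepdims, initial, where)
ValueError: zero-size array to reduction operation minimum which has no identity
```

>>> {"fn": "move_arm", "kwargs": {
  "targets": "0.02 -0.0495 0 0;0.02 -0.0495 -0.01 0;0 0 -0.045 0;0 0 -0.045 0;0 0 -0.035 0;0 0 -0.02 0;0 0 -0.012 0;0 0 0 0"
}}

```text
time: 10.85
eef_pos: [0.6186, 0.0845, 0.1013]
tcp_rot: [180.0, -0.1, -168.3]
contact_force: [-0.0, -0.5, 0.4]
gripper_width: 0.0306
grip_force: 0.0
```

```bash
python3 -c "
from h import *
s=r.read_state();print(rk(s['eef_pos']),s['contact_force'])"
```

```text
[-103.47102944  107.75786633  101.33640347] [-0.02721838 -0.45472829  0.44772904]
```

>>> {"fn": "move_arm", "kwargs": {
  "targets": "-0.0098 -0.002 0 0;-0.0098 -0.002 0 0;-0.0088 -0.0018 0 0;-0.0059 -0.0012 0 0;-0.0039 -0.0008 0 0;-0.0039 -0.0008 0 0;-0.0029 -0.0006 0 0;0 0 0 0"
}}

```text
time: 11.85
eef_pos: [0.5833, 0.0772, 0.1059]
tcp_rot: [180.0, 1.2, -168.3]
contact_force: [19.0, 3.2, -0.3]
gripper_width: 0.0309
grip_force: 9.9
```

>>> {"fn": "move_arm", "kwargs": {
  "targets": "-0.001 -0.0002 0.006 0;-0.001 -0.0002 0.006 0;-0.0015 -0.0003 0.007 0;-0.002 -0.0004 0.007 0;0 0 0 0"
}}

```text
time: 12.48
eef_pos: [0.5797, 0.0765, 0.1336]
tcp_rot: [180.0, 1.5, -168.3]
contact_force: [22.5, 3.3, 2.3]
gripper_width: 0.0309
grip_force: 11.4
```

```bash
python3 -c "
from h import *
tilt(120,'w8')"
```

```text
12.475 [-63.8 107.7 133.6] [22.5  3.3  2.3] Fx -22.7 [ 180.     1.5 -168.3]
-50 2850 87.2 | -40 3438 84.8 | -30 3473 81.9 | -20 3491 79.0 | -10 3545 76.2 | 0 3524 73.4 | 10 3544 70.5 | 20 3632 67.7 | 30 3639 64.8 | 40 3652 62.0 | 50 3524 59.3 | 60 286 65.4 |
```

>>> {"fn": "move_arm", "kwargs": {
  "targets": "-0.0025 -0.0005 0.007 0;-0.003 -0.0006 0.007 0;-0.0035 -0.0007 0.0075 0;-0.004 -0.0008 0.007 0;-0.0045 -0.0009 0.007 0;-0.005 -0.001 0.0065 0;-0.0055 -0.0011 0.006 0;-0.006 -0.0012 0.006 0"
}}

```text
time: 13.52
eef_pos: [0.5387, 0.0682, 0.1855]
tcp_rot: [-180.0, 0.6, -168.3]
contact_force: [1.2, -0.5, 1.1]
gripper_width: 0.0308
grip_force: 1.1
```

>>> {"fn": "move_arm", "kwargs": {
  "targets": "-0.0065 -0.0013 0.0055 0;0 0 0 0"
}}

```text
time: 13.78
eef_pos: [0.5261, 0.0656, 0.1867]
tcp_rot: [-180.0, -0.2, -168.3]
contact_force: [1.6, 0.8, 0.8]
gripper_width: 0.031
grip_force: 0.5
```

```bash
python3 -c "
from h import *
tilt(120,'w9')"
```

```text
13.775 [ -9.1 107.5 186.7] [1.6 0.8 0.8] Fx -1.8 [-180.    -0.2 -168.3]
0 953 150.6 | 10 3224 151.2 | 20 5820 137.6 | 30 3865 111.7 | 40 2701 85.8 | 50 1707 61.7 | 60 828 112.6 | 70 2501 136.8 |
```

Same as plate1; finish it the same way.

>>> {"fn": "move_arm", "kwargs": {
  "targets": "-0.0088 -0.0018 0 0;-0.0088 -0.0018 -0.002 0;-0.0088 -0.0018 -0.002 0;-0.0088 -0.0018 -0.003 0;-0.0078 -0.0016 -0.003 0;-0.0059 -0.0012 0 0;-0.0039 -0.0008 0 0;-0.0039 -0.0008 0 0"
}}

```text
time: 14.82
eef_pos: [0.4776, 0.0558, 0.1792]
tcp_rot: [180.0, 0.9, -168.3]
contact_force: [19.0, 3.9, -10.8]
gripper_width: 0.0311
grip_force: 8.8
```

>>> {"fn": "move_arm", "kwargs": {
  "targets": "0 0 0 0;0.0196 0.004 0 0;0.0294 0.006 0 0;0.035 0.008 0.03 0;0.03 0.008 0.03 0;-0.01 0.04 0.03 0;0 0 0 0"
}}

```text
time: 15.7
eef_pos: [0.5756, 0.1255, 0.2701]
tcp_rot: [179.8, 0.3, -168.0]
contact_force: [0.7, -0.4, -0.6]
gripper_width: 0.0309
grip_force: 0.0
```

Run:
```python
from h import *
s=r.read_state();print(s['time'],rk(s['eef_pos']).round(1))
p,d,C=shot('wrist','w10');P=rk(pts(d,C))
for y in (4,120):
  m=(abs(P[...,1]-y)<44)&(p.min(-1)>90)&(d>.05)&(P[...,2]>60)&(P[...,0]>20)&(P[...,0]<80)
  for z in range(60,170,20):
    q=P[m&(abs(P[...,2]-z)<5)]
    if len(q):print(y,z,len(q),np.median(q[:,0]).round(1),q[:,1].min().round(),q[:,1].max().round())
```

```text
15.7 [-69.7  58.9 270.1]
4 60 6 43.1 -40.0 20.0
4 80 16 45.4 -40.0 35.0
4 100 31 48.2 -40.0 42.0
4 120 69 51.0 -40.0 45.0
4 140 120 53.8 -40.0 36.0
4 160 2492 60.6 -40.0 48.0
120 60 148 42.9 77.0 164.0
120 80 362 45.3 76.0 164.0
120 100 467 48.1 76.0 164.0
120 120 598 50.9 76.0 164.0
120 140 792 53.7 76.0 164.0
120 160 2547 60.3 76.0 164.0
```

View pics/w10.png

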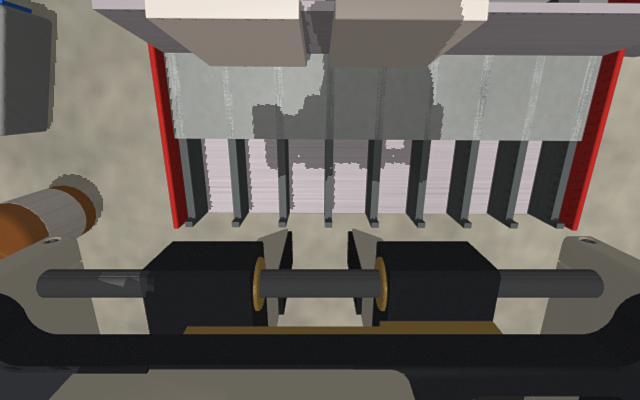

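```bash
python3 -c "
from h import *
s=r.read_state();print(s['qpos']);print(bar('top'),bar('scene'))"
```

```text
[ -1.44657639  22.71809187 -16.80980672  99.73500142   7.48608792
  58.50660877  80.95140254]
(np.int64(22), array([147.5, -21.6, 225.2])) (np.int64(72), array([142.7, -18.9, 219.2]))
```

>>> {"fn": "move_arm", "kwargs": {
  "targets": "0 0 0.035 -0.175;0 0 0.03 -0.175;-0.036 0.0025 0 -0.175;-0.036 0.0025 0 -0.175;-0.036 0.0025 0 -0.175;-0.036 0.0025 0 -0.175;-0.036 0.0025 0 -0.175;-0.037 0.0028 0 -0.175",
  "jaw": -0.09
}}

```text
time: 16.85
eef_pos: [0.3567, 0.1344, 0.3313]
tcp_rot: [-179.9, 0.0, 111.0]
contact_force: [-0.1, -0.2, 0.7]
gripper_width: 0.0502
grip_force: 0.0
```

>>> {"fn": "move_arm", "kwargs": {
  "targets": "0 0 0 -0.171;0 0 0 0"
}}

```text
time: 17.1
eef_pos: [0.3579, 0.1346, 0.3318]
tcp_rot: [-180.0, 0.0, 101.6]
contact_force: [0.1, -0.7, 0.2]
gripper_width: 0.0502
grip_force: 0.0
```

Run:
```python
from h import *
s=r.read_state();print(s['time'],rk(s['eef_pos']).round(1),s['tcp_rot'],s['gripper_width'],s['qpos'].round())
p,d,C=shot('wrist','w11');P=rk(pts(d,C));p=p.astype(int);R,G,B=p[...,0],p[...,1],p[...,2]
m=(R>120)&(G>40)&(R>1.4*G)&(G>1.6*B)&(d>0)&(P[...,2]>150)&(abs(P[...,1])<60)
print(m.sum(),P[m].min(0),P[m].max(0),P[m].mean(0))
print(bar('top'),bar('scene'))
```

```text
17.1 [141.6   5.7 331.8] [-1.79965049e+02  2.46009777e-02  1.01649368e+02] 0.050205354522316344 [-11.  -4. -13. 121.  -1.  62. -12.]
2965 [132.86698194 -30.78121902 205.86325682] [157.96522564  29.66075301 236.39868128] [145.96140897  -2.01520683 224.30035517]
(np.int64(6), array([143.6,  24.7, 221.6])) (np.int64(37), array([139. ,   5.6, 214.6]))
```

>>> {"fn": "move_arm", "kwargs": {
  "targets": "0 0 -0.03 0;0 0 -0.023 0;0 0 0 0;0.0147 0.003 0 0;0.0196 0.0041 0 0;0.0196 0.0041 0 0;0.0196 0.0041 0 0;0.0196 0.0041 0 0"
}}

```text
time: 18.25
eef_pos: [0.4526, 0.1553, 0.2798]
tcp_rot: [-180.0, -0.0, 101.7]
contact_force: [-3.6, -0.9, 0.2]
gripper_width: 0.0499
grip_force: 1.1
```

>>> {"fn": "move_arm", "kwargs": {
  "targets": "0.0147 0.003 0 0;0.0147 0.003 0 0;0 0 0 0"
}}

```text
time: 18.62
eef_pos: [0.4823, 0.1614, 0.2796]
tcp_rot: [179.9, -0.0, 101.6]
contact_force: [0.3, 0.3, -0.3]
gripper_width: 0.0499
grip_force: 0.0
```

```bash
cat >> h.py <<'E'
def wbar(fn):
    s=r.read_state();print(s['time'],rk(s['eef_pos']).round(1),s['contact_force'].round(1))
    p,d,C=shot('wrist',fn);P=rk(pts(d,C));p=p.astype(int);R,G,B=p[...,0],p[...,1],p[...,2]
    m=(R>120)&(G>40)&(R>1.4*G)&(G>1.6*B)&(d>0)&(P[...,2]>90)&(abs(P[...,1])<60)
    if m.sum():print(m.sum(),P[m].min(0),P[m].max(0),P[m].mean(0))
    print(bar('top'),bar('scene'))
E
python3 -c "
from h import *
wbar('w12')"
```

```text
18.625 [ 14.3   4.8 279.6] [ 0.3  0.3 -0.3]
3160 [ 24.26510987 -30.82606409 199.70228225] [ 53.12523507  20.62039574 225.88934467] [ 35.99303299 -10.41839359 216.34511794]
(np.int64(0), None) (np.int64(0), None)
```

>>> {"fn": "move_arm", "kwargs": {
  "targets": "0 0 0.04 0;-0.0078 -0.0016 0 0;0 0 0 0;0 0 0 0;0 0 0 0",
  "jaw": 1
}}

```text
time: 19.4
eef_pos: [0.4726, 0.1594, 0.3185]
tcp_rot: [-179.9, 0.0, 101.7]
contact_force: [0.9, 0.4, -0.5]
gripper_width: 0.0044
grip_force: 0.0
```

>>> {"fn": "move_arm", "kwargs": {
  "targets": "0 0 -0.02 0;0 0 -0.02 0;0 0 -0.018 0;0.002 0.0004 -0.018 0;0.002 0.0004 -0.018 0;0.002 0.0004 -0.015 0;0 0 0 0"
}}

```text
time: 20.27
eef_pos: [0.4795, 0.1606, 0.2098]
tcp_rot: [-180.0, -0.0, 101.6]
contact_force: [-0.6, -0.2, 0.7]
gripper_width: 0.0006
grip_force: 0.5
```

```bash
python3 -c "
from h import *
wbar('w13')"
```

```text
20.275 [ 17.3   5.  209.8] [-0.6 -0.2  0.7]
3052 [ -2.31041568 -31.06795294 140.61553346] [ 31.75135919   3.81864536 147.61471262] [ 14.43167102 -16.87100403 144.16673108]
(np.int64(0), None) (np.int64(27), array([ 14.3, -24.1, 140.6]))
```

>>> {"fn": "move_arm", "kwargs": {
  "targets": "0 0 -0.008 0;0 0 -0.006 0;0 0 -0.004 0;0 0 -0.003 0;0 0 0 0"
}}

```text
time: 21.05
eef_pos: [0.4787, 0.1607, 0.1889]
tcp_rot: [-180.0, -0.0, 101.7]
contact_force: [0.2, -0.1, 0.1]
gripper_width: 0.0002
grip_force: 0.0
```

>>> {"fn": "move_arm", "kwargs": {
  "targets": "0 0 -0.004 0;0 0 -0.003 0;0 0 0 0"
}}

```text
time: 21.42
eef_pos: [0.4802, 0.1612, 0.1851]
tcp_rot: [179.8, 0.0, 101.6]
contact_force: [-6.3, -2.1, 23.8]
gripper_width: 0.0004
grip_force: 9.7
```

```bash
python3 -c "
from h import *
wbar('w14')"
```

```text
21.425 [ 16.5   4.6 185.1] [-6.3 -2.1 23.8]
2777 [  4.45598547 -30.91388085 112.62463124] [ 35.77061806   0.21071435 129.04364953] [ 20.56586272 -17.52084585 121.12815874]
(np.int64(0), None) (np.int64(30), array([ 19.5, -24.6, 118.3]))
```

>>> {"fn": "move_arm", "kwargs": {
  "targets": "0 0 0.04 0;0 0 0.06 0.12;0 0 0.06 0.12;0 -0.02 0.055 0.12;0.01 -0.055 0.01 0.12;0.01 -0.06 0 0.13;0.01 -0.06 0 0.13;0.01 -0.06 0 0.13",
  "jaw": 0.25
}}

```text
time: 22.58
eef_pos: [0.5189, -0.0962, 0.4074]
tcp_rot: [180.0, 0.0, 151.8]
contact_force: [1.4, -0.2, -0.5]
gripper_width: 0.0345
grip_force: 0.0
```

>>> {"fn": "move_arm", "kwargs": {
  "targets": "0.015 -0.06 0 0.13;0.015 -0.06 0 0.13;0.01 -0.06 0 0.15;0 0 0 0;0 0 0 0"
}}

```text
time: 23.2
eef_pos: [0.5588, -0.2741, 0.4066]
tcp_rot: [179.9, -0.1, 174.9]
contact_force: [0.4, 0.2, -0.1]
gripper_width: 0.0343
grip_force: 0.0
```

Run:
```python
from h import *
print(bar('top'),bar('scene'))
s=r.read_state();print(s['time'],s['eef_pos'],s['tcp_rot'],s['qpos'].round())
shot('wrist','v1')
```

```text
(np.int64(94), array([ 20.2,  -1.3, 119.4])) (np.int64(162), array([ 19.9,  -3. , 117.3]))
23.3 [ 0.55919566 -0.27249622  0.40717828] [ 1.79945482e+02 -2.92439391e-03  1.75091870e+02] [ 24.  19.  -1.  85.   0.  75. 108.]
```

View pics/v1.png

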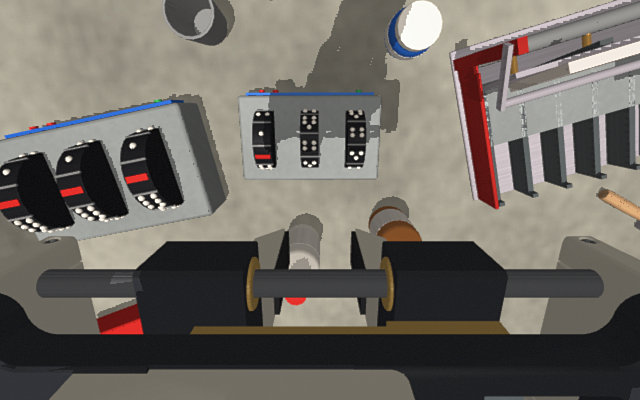

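Run:
```python
from h import *
p,d,C=load('v1');P=pts(d,C)
c=p[85:190,232:388];cv2.imwrite('pics/v1c.png',cv2.resize(c[::-1,::-1],None,fx=5,fy=5,interpolation=cv2.INTER_CUBIC)[...,::-1])
v,u=np.indices(d.shape);reg=(u>230)&(u<390)&(v>80)&(v<190)&(d>0)
b=reg&(abs(P[...,2]-.055)<.003);print('box',cv2.minAreaRect((P[b][:,:2]*1000).astype(np.float32)))
for a in((335,375),(290,330),(245,283)):
    m=reg&(u>a[0])&(u<a[1])&(P[...,2]>.0605);Q=P[m]
    # fit circle in sel frame: rect of the drum
    print(len(Q),cv2.minAreaRect((Q[:,:2]*1000).astype(np.float32)),Q[:,2].max())
    th=np.radians(-4.9);X=Q[:,0]*np.cos(th)+Q[:,1]*np.sin(th);A=np.c_[2*X,2*Q[:,2],np.ones(len(Q))]
    t=P[m&(P[...,2]>.07)];X=t[:,0]*np.cos(th)+t[:,1]*np.sin(th)
    A=np.c_[2*X,2*t[:,2],np.ones(len(t))];so=np.linalg.lstsq(A,X**2+t[:,2]**2,rcond=None)[0];print('circ x',so[0],'z',so[1],'r',np.sqrt(so[2]+so[0]**2+so[1]**2))
```

```text
box ((527.9246826171875, -285.13922119140625), (199.78170776367188, 119.59064483642578), 85.13299560546875)
1160 ((532.5889892578125, -223.3189697265625), (24.06458282470703, 78.91847229003906), 85.23424530029297) 0.10114310143756883
circ x 0.5499302465219589 z 0.0630104178593022 r 0.036308318882067446
1051 ((526.2765502929688, -284.8168029785156), (23.816314697265625, 79.20391082763672), 85.41205596923828) 0.10225147755454478
circ x 0.5499627083640845 z 0.06117105192733896 r 0.03823397873408245
1255 ((523.3284301757812, -346.7164611816406), (24.400026321411133, 81.15392303466797), 85.07460021972656) 0.1009302404669255
circ x 0.5502268305762036 z 0.06641775931665359 r 0.033239896358595575
```

View pics/v1c.png

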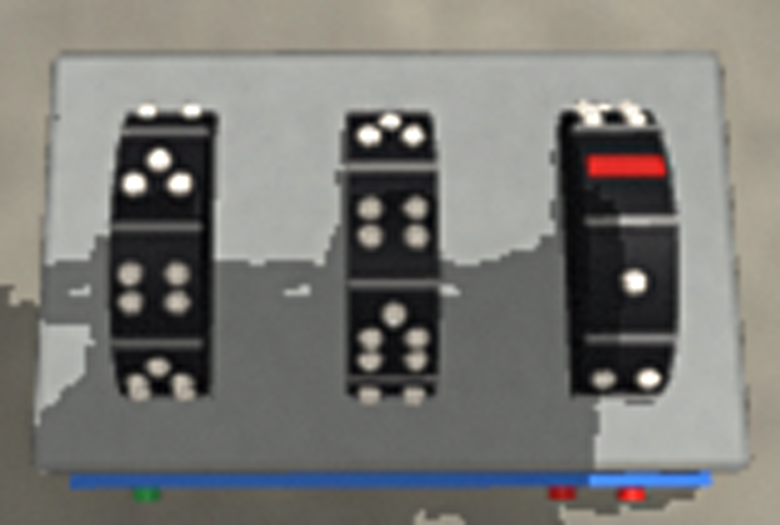

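```bash
cat >> h.py <<'E'
ST=np.radians(-4.87);SX=np.array([np.cos(ST),np.sin(ST),0]);SY=np.array([-np.sin(ST),np.cos(ST),0]);SC=np.array([.5279,-.2851,.058])
def wheel(fn,k):
    p,d,C=load(fn);g=p.astype(float).min(-1).astype(np.float32)
    c=SC+SY*(.062,0,-.062)[k];ph=np.radians(np.arange(-75,75,.5));ys=np.linspace(-.0095,.0095,13)
    prof=[]
    for a in ph:
        X=[proj(c+.040*(np.sin(a)*SX+np.cos(a)*np.array([0,0,1]))+y*SY,C) for y in ys]
        X=np.array(X,np.float32);prof.append(np.percentile(cv2.remap(g,X[:,:1],X[:,1:],cv2.INTER_LINEAR),15))
    prof=np.array(prof);o=[]
    for i in range(3,len(prof)-3):
        if prof[i]==prof[i-3:i+4].max() and prof[i]>np.median(prof[max(0,i-16):i+17])+18:o.append((float(np.degrees(ph[i]).round(1)),int(prof[i])))
    return o
E
python3 -c "
from h import *
for k in range(3):print(k,wheel('v1',k))"
```

```text
0 [(-60.0, 46), (-41.5, 83), (3.0, 93), (21.0, 54), (47.5, 101)]
1 [(-61.0, 60), (-17.0, 97), (28.0, 126), (50.0, 72)]
2 [(-39.0, 86), (5.0, 93), (51.5, 122)]
```

>>> {"fn": "move_arm", "kwargs": {
  "targets": "-0.0212 0.0253 0 0;-0.0212 0.0253 0 0;0 0 -0.055 0;0 0 -0.055 0;0 0 -0.055 0;0 0 -0.04 0;0 0 -0.025 0;0 0 0 0"
}}

```text
time: 24.35
eef_pos: [0.5154, -0.2218, 0.1757]
tcp_rot: [179.9, -0.2, 175.1]
contact_force: [-0.1, -0.5, 0.3]
gripper_width: 0.0346
grip_force: 0.0
```

>>> {"fn": "move_arm", "kwargs": {
  "targets": "0.0014 0 -0.0247 0;0 0 0 0;0 0 0 0"
}}

```text
time: 24.72
eef_pos: [0.5188, -0.2237, 0.1542]
tcp_rot: [-180.0, 0.1, 175.0]
contact_force: [0.3, 0.2, 0.0]
gripper_width: 0.0348
grip_force: 0.0
```

>>> {"fn": "move_arm", "kwargs": {
  "targets": "0 0 0 0;0 0 0 0;0 0 0 0",
  "jaw": 1,
  "newtons": 12
}}

```text
time: 25.1
eef_pos: [0.519, -0.221, 0.154]
tcp_rot: [179.8, 0.1, 175.1]
contact_force: [-0.7, 6.2, 6.1]
gripper_width: 0.024
grip_force: 12.0
```

>>> {"fn": "move_arm", "kwargs": {
  "targets": "0.0053 -0.0004 0.0022 0;0.0055 -0.0005 0.0013 0;0.0057 -0.0005 0.0005 0;0.0057 -0.0005 -0.0005 0;0.0055 -0.0005 -0.0013 0;0.0053 -0.0004 -0.0022 0;0 0 0 0"
}}

```text
time: 25.98
eef_pos: [0.551, -0.2237, 0.1527]
tcp_rot: [179.8, -0.1, 175.1]
contact_force: [-1.0, 5.5, 0.6]
gripper_width: 0.0239
grip_force: 12.0
```

>>> {"fn": "move_arm", "kwargs": {
  "targets": "0 0 0 0;0 0 0 0;0 0 0.05 0;-0.0165 0.0014 0.06 0;0 0 0.06 0;0 0 0.06 0;0.03 -0.03 0 0;0 0 0 0",
  "jaw": 0.25
}}

```text
time: 26.98
eef_pos: [0.565, -0.258, 0.3834]
tcp_rot: [-179.9, 0.1, 174.8]
contact_force: [-0.9, -0.8, -0.3]
gripper_width: 0.0345
grip_force: 0.0
```

```bash
python3 -c "
from h import *
shot('wrist','v2');s=r.read_state();print(s['time'],s['eef_pos'],s['tcp_rot'])
for k in range(3):print(k,wheel('v2',k))"
```

```text
27.025 [ 0.56414847 -0.25642356  0.38240682] [-1.79969112e+02 -1.39420820e-02  1.74870571e+02]
0 [(-42.0, 84), (3.5, 90), (50.5, 104)]
1 [(-62.0, 78), (-17.5, 95), (28.0, 85), (48.5, 65), (50.5, 70)]
2 [(-39.0, 124), (6.0, 166), (53.0, 101)]
```

```bash
cat >> h.py <<'E'
def pips(fn,k):
    p,d,C=load(fn);c=SC+SY*(.062,0,-.062)[k]
    ph=np.radians(np.arange(-60,60,.5));ys=np.linspace(.0115,-.0115,60)
    X=np.array([[proj(c+.040*(np.sin(a)*SX+np.cos(a)*np.array([0,0,1]))+y*SY,C) for y in ys] for a in ph],np.float32)
    return cv2.remap(p,X[...,0],X[...,1],cv2.INTER_CUBIC)[::-1]
E
python3 -c "
from h import *
a=[pips('v1',0)]+[pips('v2',k) for k in range(3)]
im=np.concatenate([np.pad(x,((0,0),(0,12),(0,0))) for x in a],1);cv2.imwrite('pics/s1.png',cv2.resize(im,None,fx=2,fy=2)[...,::-1])"
```

```text
(no output)
```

View pics/s1.png

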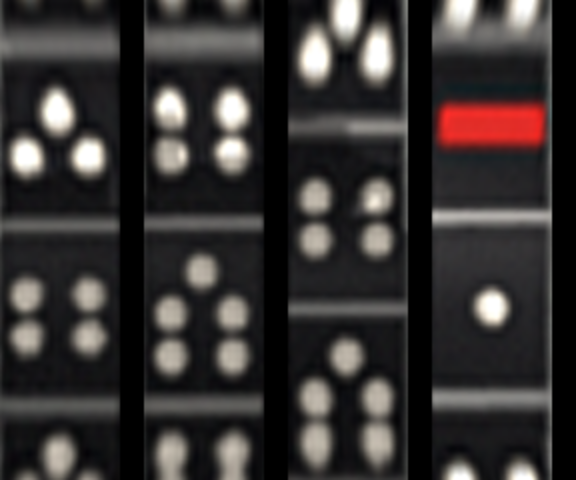

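>>> {"fn": "move_arm", "kwargs": {
  "targets": "-0.0256 0.0174 0 0;-0.0255 0.0174 0 0;0 0 -0.055 0;0 0 -0.055 0;0 0 -0.055 0;0 0 -0.04 0;0 0 -0.02 0;0 0 -0.009 0"
}}

```text
time: 28.02
eef_pos: [0.5117, -0.2194, 0.1469]
tcp_rot: [179.9, -0.2, 175.0]
contact_force: [-0.0, 0.2, 0.2]
gripper_width: 0.0345
grip_force: 0.0
```

>>> {"fn": "move_arm", "kwargs": {
  "targets": "0 0 0 0;0 0 0 0"
}}

```text
time: 28.28
eef_pos: [0.5139, -0.2205, 0.1497]
tcp_rot: [-180.0, 0.1, 175.0]
contact_force: [-0.6, 0.1, -0.8]
gripper_width: 0.0342
grip_force: 0.0
```

>>> {"fn": "move_arm", "kwargs": {
  "targets": "-0.0005 -0.001 -0.001 0;0 0 0 0;0 0 0 0;0 0 0 0",
  "jaw": 1
}}

```text
time: 28.78
eef_pos: [0.5133, -0.2204, 0.1483]
tcp_rot: [179.9, 0.0, 175.0]
contact_force: [-1.0, 4.2, 6.2]
gripper_width: 0.0234
grip_force: 12.0
```

>>> {"fn": "move_arm", "kwargs": {
  "targets": "0.0046 -0.0004 0.0027 0;0.005 -0.0004 0.0019 0;0.0052 -0.0004 0.0012 0;0.0053 -0.0005 0.0004 0;0.0053 -0.0005 -0.0004 0;0.0052 -0.0004 -0.0012 0;0.005 -0.0004 -0.0019 0;0.0046 -0.0004 -0.0027 0"
}}

```text
time: 29.78
eef_pos: [0.5528, -0.2237, 0.1475]
tcp_rot: [179.9, -0.1, 175.0]
contact_force: [-3.3, 4.3, 4.6]
gripper_width: 0.0235
grip_force: 12.0
```

>>> {"fn": "move_arm", "kwargs": {
  "targets": "0 0 0 0;0 0 0 0;0 0 0 0;0 0 0.05 0;-0.005 -0.015 0.06 0;0 -0.015 0.06 0;0.01 -0.015 0.06 0;0 0 0 0",
  "jaw": 0.25
}}

```text
time: 30.78
eef_pos: [0.5601, -0.2726, 0.3841]
tcp_rot: [-179.7, 0.7, 174.9]
contact_force: [-0.2, -0.3, -0.4]
gripper_width: 0.034
grip_force: 0.0
```

```bash
python3 -c "
from h import *
shot('wrist','v3');s=r.read_state();print(s['time'],s['eef_pos'],s['tcp_rot'])
for k in range(3):print(k,wheel('v3',k))"
```

```text
30.825 [ 0.5587913  -0.27109585  0.38041932] [-179.86756282    0.3245889   174.90351934]
0 [(-72.0, 76), (-27.5, 87), (18.5, 87), (44.5, 74)]
1 [(-64.0, 66), (-17.5, 98), (28.5, 134), (50.0, 78)]
2 [(-40.5, 89), (5.0, 91), (51.5, 120)]
```

>>> {"fn": "move_arm", "kwargs": {
  "targets": "-0.0144 -0.0154 0 0;0 0 -0.05 0;0 0 -0.055 0;0 0 -0.055 0;0 0 -0.04 0;0 0 -0.02 0;0 0 -0.009 0;0 0 0 0"
}}

```text
time: 31.82
eef_pos: [0.5435, -0.2854, 0.1487]
tcp_rot: [-180.0, 0.0, 175.0]
contact_force: [-0.8, 0.1, 0.1]
gripper_width: 0.0343
grip_force: 0.0
```

>>> {"fn": "move_arm", "kwargs": {
  "targets": "0 0 0 0;0 0 0 0"
}}

```text
time: 32.08
eef_pos: [0.5443, -0.2854, 0.1498]
tcp_rot: [-180.0, 0.1, 175.0]
contact_force: [0.2, 0.3, 0.5]
gripper_width: 0.0345
grip_force: 0.0
```

>>> {"fn": "move_arm", "kwargs": {
  "targets": "0 -0.001 0 0;0 0 0 0;0 0 0 0;0 0 0 0",
  "jaw": 1
}}

```text
time: 32.58
eef_pos: [0.5442, -0.2851, 0.149]
tcp_rot: [180.0, 0.0, 175.0]
contact_force: [-0.6, 3.6, 5.0]
gripper_width: 0.0241
grip_force: 12.0
```

>>> {"fn": "move_arm", "kwargs": {
  "targets": "-0.0053 0.0004 0.0022 0;-0.0055 0.0005 0.0013 0;-0.0057 0.0005 0.0005 0;-0.0057 0.0005 -0.0005 0;-0.0055 0.0005 -0.0013 0;-0.0053 0.0004 -0.0022 0;0 0 0 0"
}}

```text
time: 33.45
eef_pos: [0.511, -0.2824, 0.1485]
tcp_rot: [180.0, 0.1, 175.0]
contact_force: [2.1, 3.3, 0.7]
gripper_width: 0.0241
grip_force: 12.0
```

>>> {"fn": "move_arm", "kwargs": {
  "targets": "0 0 0 0;0 0 0 0;0 0 0 0;0 0 0.025 0;0.0165 -0.0014 0 0;0.0165 -0.0014 0 0;0 0 -0.025 0;0 0 0 0",
  "jaw": 0.25
}}

```text
time: 34.45
eef_pos: [0.5419, -0.2856, 0.1464]
tcp_rot: [179.9, -0.3, 175.0]
contact_force: [-1.3, 0.0, 0.6]
gripper_width: 0.0342
grip_force: 0.0
```

>>> {"fn": "move_arm", "kwargs": {
  "targets": "0 0 0 0;0 0 0 0;0 0 0 0;0 0 0 0",
  "jaw": 1
}}

```text
time: 34.95
eef_pos: [0.5437, -0.2852, 0.1488]
tcp_rot: [179.9, -0.0, 175.0]
contact_force: [0.1, 5.4, 1.8]
gripper_width: 0.0236
grip_force: 12.0
```

>>> {"fn": "move_arm", "kwargs": {
  "targets": "-0.0053 0.0004 0.0022 0;-0.0055 0.0005 0.0013 0;-0.0057 0.0005 0.0005 0;-0.0057 0.0005 -0.0005 0;-0.0055 0.0005 -0.0013 0;-0.0053 0.0004 -0.0022 0;0 0 0 0"
}}

```text
time: 35.83
eef_pos: [0.5119, -0.2825, 0.1493]
tcp_rot: [180.0, 0.2, 175.0]
contact_force: [2.5, 6.5, 0.5]
gripper_width: 0.0237
grip_force: 12.0
```

>>> {"fn": "move_arm", "kwargs": {
  "targets": "0 0 0 0;0 0 0 0;0 0 0 0;0 0 0.05 0;0.01 0 0.06 0;0.01 0 0.06 0;0.01 0.012 0.06 0;0 0 0 0",
  "jaw": 0.25
}}

```text
time: 36.83
eef_pos: [0.5436, -0.2713, 0.3848]
tcp_rot: [-179.8, 0.6, 175.1]
contact_force: [0.4, -0.4, -0.0]
gripper_width: 0.0344
grip_force: 0.0
```

```bash
python3 -c "
from h import *
shot('wrist','v4');s=r.read_state();print(s['time'],s['eef_pos'],s['tcp_rot'])
for k in range(3):print(k,wheel('v4',k))"
```

```text
36.875 [ 0.54178676 -0.27146818  0.38126235] [-179.88317432    0.30918529  175.03834684]
0 [(-27.5, 90), (18.0, 142), (29.0, 49), (44.5, 83)]
1 [(-66.0, 62), (-23.5, 90), (22.0, 137)]
2 [(-39.5, 86), (6.0, 152), (50.5, 117)]
```

```bash
python3 -c "
from h import *
p,d,C=load('top0');P=pts(d,C);m=(d>0)&(P[...,1]<-.38)&(P[...,1]>-.68)&(P[...,0]>.4)&(P[...,0]<.68)
for y in np.arange(-.38,-.6,-.02):
    q=P[m&(abs(P[...,1]-y)<.01)];print(y.round(2),np.percentile(q[:,2],99).round(3))"
```

```text
-0.38 0.057
-0.4 0.009
-0.42 0.009
-0.44 0.079
-0.46 0.083
-0.48 0.136
-0.5 0.139
-0.52 0.132
-0.54 0.083
-0.56 0.136
-0.58 0.138
```

>>> {"fn": "move_arm", "kwargs": {
  "targets": "-0.018 -0.037 0 0;-0.018 -0.037 0 0;0 0 -0.05 0;0 0 -0.05 0;0 0 -0.03 0;0 0 0 0"
}}

```text
time: 37.62
eef_pos: [0.5015, -0.3442, 0.2438]
tcp_rot: [179.8, -0.5, 174.9]
contact_force: [0.1, 0.1, 0.6]
gripper_width: 0.0348
grip_force: 0.0
```

>>> {"fn": "move_arm", "kwargs": {
  "targets": "0 0 -0.04 0;0 0 -0.04 0;0 0 -0.02 0;0 0 0 0;0 0 0 0;0 0 0 0"
}}

```text
time: 38.38
eef_pos: [0.5055, -0.3459, 0.1502]
tcp_rot: [-179.9, 0.2, 175.0]
contact_force: [-0.3, -0.2, 0.9]
gripper_width: 0.0344
grip_force: 0.0
```

Good; two strokes, then more after a check.

>>> {"fn": "move_arm", "kwargs": {
  "targets": "0 0 0 0;0 0 0 0;0 0 0 0;0 0 0 0",
  "jaw": 1
}}

```text
time: 38.88
eef_pos: [0.5051, -0.3442, 0.1493]
tcp_rot: [179.9, 0.0, 175.0]
contact_force: [-1.6, 4.5, 6.5]
gripper_width: 0.0239
grip_force: 12.0
```

>>> {"fn": "move_arm", "kwargs": {
  "targets": "0.0054 -0.0005 0.0022 0;0.0057 -0.0005 0.0014 0;0.0058 -0.0005 0.0005 0;0.0058 -0.0005 -0.0005 0;0.0057 -0.0005 -0.0014 0;0.0054 -0.0005 -0.0022 0;0 0 0 0"
}}

```text
time: 39.75
eef_pos: [0.5387, -0.347, 0.1481]
tcp_rot: [179.9, -0.0, 175.1]
contact_force: [-0.5, 4.3, 1.9]
gripper_width: 0.0238
grip_force: 12.0
```

>>> {"fn": "move_arm", "kwargs": {
  "targets": "0 0 0 0;0 0 0 0;0 0 0 0;0 0 0.025 0;-0.0169 0.0015 0 0;-0.0169 0.0015 0 0;0 0 -0.025 0;0 0 0 0",
  "jaw": 0.25
}}

```text
time: 40.75
eef_pos: [0.5032, -0.3449, 0.1469]
tcp_rot: [179.9, -0.2, 175.0]
contact_force: [0.7, 0.5, -0.3]
gripper_width: 0.0347
grip_force: 0.0
```

>>> {"fn": "move_arm", "kwargs": {
  "targets": "0 0 0 0;0 0 0 0;0 0 0 0;0 0 0 0",
  "jaw": 1
}}

```text
time: 41.25
eef_pos: [0.5052, -0.3442, 0.149]
tcp_rot: [179.9, 0.0, 175.1]
contact_force: [0.5, 5.6, 4.6]
gripper_width: 0.0234
grip_force: 12.0
```

>>> {"fn": "move_arm", "kwargs": {
  "targets": "0.0054 -0.0005 0.0022 0;0.0057 -0.0005 0.0014 0;0.0058 -0.0005 0.0005 0;0.0058 -0.0005 -0.0005 0;0.0057 -0.0005 -0.0014 0;0.0054 -0.0005 -0.0022 0;0 0 0 0"
}}

```text
time: 42.12
eef_pos: [0.5386, -0.347, 0.1482]
tcp_rot: [179.9, -0.0, 175.1]
contact_force: [-0.2, 6.2, 1.9]
gripper_width: 0.0241
grip_force: 12.0
```

>>> {"fn": "move_arm", "kwargs": {
  "targets": "0 0 0 0;0 0 0 0;0 0 0 0;0 0 0.025 0;-0.0169 0.0015 0 0;-0.0169 0.0015 0 0;0 0 -0.025 0;0 0 0 0",
  "jaw": 0.25
}}

```text
time: 43.12
eef_pos: [0.5032, -0.3449, 0.147]
tcp_rot: [179.9, -0.2, 175.0]
contact_force: [-0.4, -0.0, 0.2]
gripper_width: 0.0343
grip_force: 0.0
```

>>> {"fn": "move_arm", "kwargs": {
  "targets": "0 0 0 0;0 0 0 0;0 0 0 0;0 0 0 0",
  "jaw": 1
}}

```text
time: 43.62
eef_pos: [0.5052, -0.3442, 0.149]
tcp_rot: [179.9, 0.0, 175.1]
contact_force: [-0.5, 5.3, 3.5]
gripper_width: 0.0237
grip_force: 12.0
```

>>> {"fn": "move_arm", "kwargs": {
  "targets": "0.0054 -0.0005 0.0022 0;0.0057 -0.0005 0.0014 0;0.0058 -0.0005 0.0005 0;0.0058 -0.0005 -0.0005 0;0.0057 -0.0005 -0.0014 0;0.0054 -0.0005 -0.0022 0;0 0 0 0"
}}

```text
time: 44.5
eef_pos: [0.5386, -0.347, 0.1482]
tcp_rot: [179.9, -0.1, 175.1]
contact_force: [-0.9, 5.6, 1.1]
gripper_width: 0.0241
grip_force: 12.0
```

>>> {"fn": "move_arm", "kwargs": {
  "targets": "0 0 0 0;0 0 0 0;0 0 0 0;0 0 0.05 0;0 0.025 0.06 0;0 0.025 0.06 0;0.01 0.025 0.06 0;0 0 0 0",
  "jaw": 0.25
}}

```text
time: 45.5
eef_pos: [0.5513, -0.275, 0.3774]
tcp_rot: [-179.8, 0.7, 175.2]
contact_force: [0.5, 0.2, 0.4]
gripper_width: 0.0347
grip_force: 0.0
```

```bash
python3 -c "
from h import *
shot('wrist','v5');s=r.read_state();print(s['time'],s['eef_pos'],s['tcp_rot'])
for k in range(3):print(k,wheel('v5',k))
im=np.concatenate([np.pad(pips('v5',k),((0,0),(0,12),(0,0))) for k in range(3)],1);cv2.imwrite('pics/s2.png',cv2.resize(im,None,fx=2,fy=2)[...,::-1])"
```

```text
45.55 [ 0.54938228 -0.27598644  0.37395959] [-179.88469841    0.34370609  175.10718267]
0 [(-27.5, 90), (18.5, 145), (44.5, 70)]
1 [(-69.0, 78), (-23.5, 90), (22.5, 142)]
2 [(-73.5, 76), (-29.0, 94), (0.5, 50), (17.0, 152)]
```

View pics/s2.png

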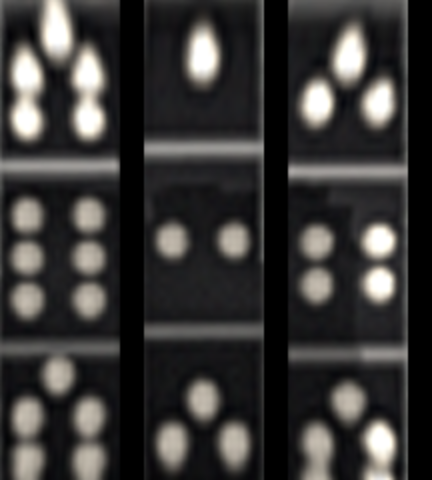

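>>> {"fn": "move_arm", "kwargs": {
  "targets": "-0.0222 -0.0347 0 0;-0.0222 -0.0347 0 0;0 0 -0.055 0;0 0 -0.055 0;0 0 -0.055 0;0 0 -0.04 0;0 0 -0.018 0;0 0 0 0"
}}

```text
time: 46.55
eef_pos: [0.5021, -0.3458, 0.1461]
tcp_rot: [179.9, -0.2, 175.0]
contact_force: [0.4, -0.4, -0.2]
gripper_width: 0.0343
grip_force: 0.0
```

>>> {"fn": "move_arm", "kwargs": {
  "targets": "0 0 0 0;0 0 0 0;0 0 0 0"
}}

```text
time: 46.92
eef_pos: [0.5041, -0.3462, 0.1492]
tcp_rot: [-179.9, 0.1, 175.0]
contact_force: [0.6, 0.0, 0.1]
gripper_width: 0.0344
grip_force: 0.0
```

>>> {"fn": "move_arm", "kwargs": {
  "targets": "0 0 0 0;0 0 0 0;0 0 0 0;0 0 0 0",
  "jaw": 1
}}

```text
time: 47.42
eef_pos: [0.5038, -0.3441, 0.1482]
tcp_rot: [179.9, -0.0, 175.1]
contact_force: [-2.0, 4.8, 5.4]
gripper_width: 0.0238
grip_force: 12.0
```

>>> {"fn": "move_arm", "kwargs": {
  "targets": "0.0057 -0.0005 0.0024 0;0.0059 -0.0005 0.0014 0;0.0061 -0.0005 0.0005 0;0.0061 -0.0005 -0.0005 0;0.0059 -0.0005 -0.0014 0;0.0057 -0.0005 -0.0024 0;0 0 0 0"
}}

```text
time: 48.3
eef_pos: [0.539, -0.347, 0.1474]
tcp_rot: [179.9, -0.1, 175.1]
contact_force: [0.7, 5.4, 0.9]
gripper_width: 0.0241
grip_force: 12.0
```

>>> {"fn": "move_arm", "kwargs": {
  "targets": "0 0 0 0;0 0 0 0;0 0 0 0;0 0 0.05 0;0 0.025 0.06 0;0 0.025 0.06 0;0.01 0.025 0.06 0;0 0 0 0",
  "jaw": 0.25
}}

```text
time: 49.3
eef_pos: [0.5518, -0.2755, 0.3767]
tcp_rot: [-179.8, 0.7, 175.2]
contact_force: [-0.5, -0.6, -0.6]
gripper_width: 0.0347
grip_force: 0.0
```

```bash
python3 -c "
from h import *
shot('wrist','v6');s=r.read_state();print(s['time'],s['eef_pos'],s['tcp_rot'])
for k in range(3):print(k,wheel('v6',k))"
```

```text
49.35 [ 0.54989872 -0.27654605  0.37338906] [-179.88703402    0.34827655  175.10519703]
0 [(-72.5, 77), (-27.0, 90), (19.0, 137), (29.5, 53), (44.5, 79)]
1 [(-67.5, 77), (-23.0, 93), (23.0, 132)]
2 [(-67.0, 76), (-23.0, 94), (23.5, 139)]
```

>>> {"fn": "move_arm", "kwargs": {
  "targets": "-0.0092 0.0267 0 0;-0.0091 0.0266 0 0;0 0 -0.055 0;0 0 -0.055 0;0 0 -0.055 0;0 0 -0.04 0;0 0 -0.013 0;0 0 0 0"
}}

```text
time: 50.35
eef_pos: [0.5292, -0.2241, 0.1512]
tcp_rot: [180.0, -0.1, 174.9]
contact_force: [0.7, -0.8, 0.6]
gripper_width: 0.0343
grip_force: 0.0
```

>>> {"fn": "move_arm", "kwargs": {
  "targets": "0 0 0 0;0 0 0 0;0 0 0 0"
}}

```text
time: 50.72
eef_pos: [0.5307, -0.2239, 0.1534]
tcp_rot: [-180.0, 0.1, 175.0]
contact_force: [0.7, 0.4, 0.8]
gripper_width: 0.0345
grip_force: 0.0
```

>>> {"fn": "move_arm", "kwargs": {
  "targets": "0 0 0 0;0 0 0 0;0 0 0 0;0 0 0 0",
  "jaw": 1
}}

```text
time: 51.22
eef_pos: [0.5306, -0.2219, 0.1527]
tcp_rot: [179.9, 0.0, 175.1]
contact_force: [-0.2, 5.0, 5.5]
gripper_width: 0.0236
grip_force: 12.0
```

>>> {"fn": "move_arm", "kwargs": {
  "targets": "0.0016 -0.0001 0 0;0.0016 -0.0001 0 0;0 0 0 0;0 0 0 0"
}}

```text
time: 51.72
eef_pos: [0.5328, -0.2221, 0.1526]
tcp_rot: [179.9, -0.1, 175.1]
contact_force: [-2.7, 5.4, 7.6]
gripper_width: 0.0239
grip_force: 12.0
```

>>> {"fn": "move_arm", "kwargs": {
  "targets": "0 0 0 0;0 0 0 0;0 0 0 0;0 0 0.05 0;0 0 0.06 0;0 -0.025 0.06 0;0.01 -0.025 0.06 0;0 0 0 0",
  "jaw": 0.25
}}

```text
time: 52.72
eef_pos: [0.5446, -0.2755, 0.3828]
tcp_rot: [-179.7, 0.6, 174.8]
contact_force: [0.4, 0.5, -0.4]
gripper_width: 0.0343
grip_force: 0.0
```

```bash
python3 -c "
from h import *
shot('wrist','v7');s=r.read_state();print(s['time'],s['eef_pos'])
for k in range(3):print(k,wheel('v7',k))
shot('top','t9');p,d,C=shot('scene','s9');print(bar('top'),bar('scene'))
c=p[150:310,230:480];cv2.imwrite('pics/s9c.png',cv2.resize(c,None,fx=3,fy=3,interpolation=cv2.INTER_CUBIC)[...,::-1])"
```

```text
52.775 [ 0.54348613 -0.27346693  0.37940473]
0 [(-70.0, 80), (-24.0, 91), (21.5, 147), (47.5, 84), (50.0, 76)]
1 [(-67.0, 77), (-22.5, 91), (23.0, 138)]
2 [(-68.0, 76), (-23.0, 93), (23.0, 139)]
(np.int64(94), array([ 20.6,  -0.9, 120.2])) (np.int64(162), array([ 19.5,  -3.4, 117.8]))
```

View pics/s9c.png

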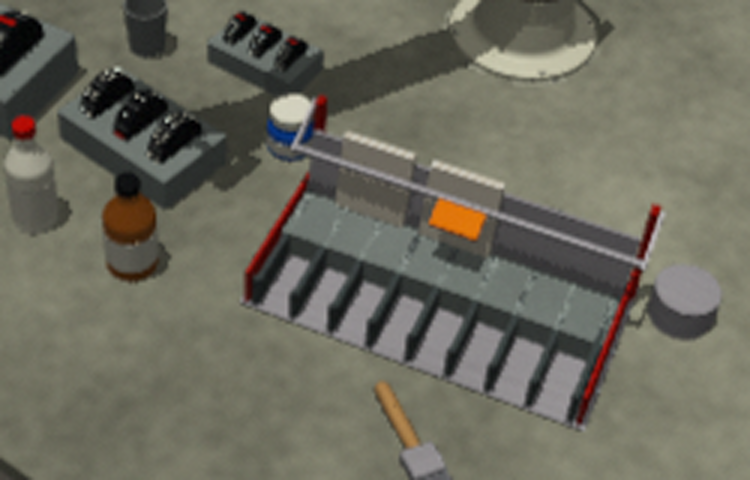

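```bash
python3 -c "
from h import *
print(workorder.sign_off())"
```

```text
the job is handed in; nothing more can be done
None
```

I've handed the job in at about 53 s; before that, my images showed both plates present (plate1 and plate2) standing flat on the fence, the bar fully down, the wheels at 6-2-5 and nothing else on the bench moved.

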